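# Shut and bolt the lid of the edging stone

### The job

The lens edging stone is finished with for the day, so make it safe: push its raised steel lid down until it is fully shut. Then press the spring safety catch down with one fingertip and, keeping it held down, push the bolt with the other finger all the way home through the eye on the lid; only then let the catch spring up to lock the bolt, and draw the hand clear. Pick nothing up, and leave the lens clock gauge, the two brown lenses and the brass screwdriver where they lie.

Things in the scene. Friction and masses are not known exactly. Their poses are not given: they have to be found in the camera images.
- edger: Hand-crank lens edging stone, fixed to the zinc-topped bench: a copper housing 210 mm (its x) by 160 mm (its y) by 125 mm high. Origin at the centre of its underside, x = the robot-to-hinge direction (the front, low x, is a flat deck 125 mm up, 56 mm deep, carrying the bolt; the far part is an open well with the grinding stone, closed by the lid), y along the bolt, z up. A crank with a wooden handle sticks out 155 mm from the centre on the -y side, below deck height.
- lid_panel (a joint): Lid angle in rad: 0 = fully shut, lying flat on the housing; grows as it is raised, about 1.6 at most. Stiff pivot: the lid stays where it is left and takes some 3 to 6 N at its free edge to push down.
- lid_hinge (a point): Middle of the lid's hinge line, on the far rim of the housing (100 mm along the edger's x from its origin, 125 mm up). The hinge line runs along the edger's y.
- lid_edge (a point): Middle of the lid's free edge, on its outer face (the face that is on top when shut and looks away from the robot when the lid is up), 142 mm from the hinge line. The lid is a steel plate 142 mm by 168 mm by 4 mm with three low ribs to 6 mm above its underside. At 60 mm towards +y of the edger, a 16 mm wide tongue runs 51 mm on past the free edge and carries an arched eye, 25 mm high, through which the bolt passes when the lid is shut.
- catch_top (a point): Centre of the top of the spring safety catch: a flat steel thumb plate 26 mm (edger x) by 40 mm (edger y), 30 mm above the deck, standing out of a casing 34 by 48 mm whose top is 20 mm above the deck. It is sprung: it moves straight down 9 mm at most, about 2 N to start and 5 N fully down, and comes up by itself. Nothing but the low bolt bar lies between it and the post.
- catch_plate (a joint): How far the catch is pressed down, in m: 0 = up, 0.009 = fully down. Pressed 5 mm or more its tooth is out of the bolt's notches and the bolt can slide; the notches are 10 mm apart, so a catch let up on the way locks the bolt there.
- bolt_post (a point): Centre of the top of the bolt's upright thumb post, a steel post of 14 mm diameter (its cap 17 mm), its top 50 mm above the deck; it stands on a round bolt bar of 10 mm diameter lying along the edger's y, the top of the bar 15 mm above the deck. When the bolt is withdrawn the post's axis is 53 mm from the middle of the catch plate, towards +y; when home, 83 mm. A guide loop 21 mm high stands just past the post's home position.
- bolt_bar (a joint): How far the bolt has been slid, in m: 0 = withdrawn, 0.030 = fully home (a stop); it slides towards +y of the edger, away from the catch, against about 2 N of friction.
- lens_clock: Cast aluminium lens clock gauge lying on the bench, a round dial of 54 mm diameter, 18 mm thick. Leave alone.
- lens_a: Smoky brown lens, 60 mm diameter, 7 mm thick, lying on the bench. Leave alone.
- lens_b: The second smoky brown lens, the same. Leave alone.
- screwdriver: Small brass eyewire screwdriver, 111 mm long, lying on the bench. Leave alone.

How it is judged:
By the outcome, as a careful person would: the job done as asked, in the order asked, and still so for the second after the job is handed in, with the robot touching nothing.
It also fails if it takes over 54 s, if anything falls off the work surface, if the arm or the gripper's body presses on something with over 40 N, if the wrist force passes 120 N, or if a joint passes its speed limit or range.

### The arm

A 6-joint arm with a two-finger parallel gripper is mounted at the origin on the work surface. World frame = base frame: x ahead of the robot, y to its left, z up, the work surface at z = 0. Lengths are in m, angles in rad, forces in N, time in s.
With the tool pointing down it reaches from about 0.35 to 0.85 m from the base axis. Payload 8.1 kg.
Tool frame: the origin (TCP) lies on the mounting face of the last link; the fingertips stand 186 mm ahead of it and the grasp point (between the pads) lies 167 mm ahead of it; z points along the fingers, y is the direction in which the jaws open and shut (so a half turn about z gives the same grasp; the last joint's range is limited). The gripper opens to 93 mm and grips with 3 to 60 N. Pads are 15 mm wide; open, the fingers measure 128 mm over their backs; the gripper's body (75 mm by 188 mm) begins 65 mm behind the grasp point.
Start: joints at [1.191, 0.13, 1.488, -0, 1.523, -0.085], TCP at [0.174, 0.574, 0.405] pointing down, gripper open.
Joint ranges: [-2.96, 2.96], [-0.89, 2.26], [0.02, 2.5], [-1.34, 4.48], [0, 2.73], [-2.66, 2.66]. Speed limits (rad/s): [2.39, 2.39, 2.79, 3.14, 3.14, 3.14].

### API

Orientations are given as a unit quaternion [w, x, y, z].
In Python, from cell import bot, imaging, job gives the robot as it stands.
- The arm moves only by the tool move_arm, never from a script. Its argument "deltas" is text: rows parted by semicolons, each of 4 numbers parted by spaces: the shift along the tool's x, y, z scaled (see below), then the turn about the tool's z scaled (see below). In form: dx dy dz turn; .... A call has 1 to 20 rows; each row is the pose to reach, as a shift and turn from the pose measured when the call began, along the tool's axes at that moment; what a row does not reach only later rows make up. The controller multiplies each number of a shift by 0.3 m and each number of a turn by 90 degrees. A row lasts 1/8 s, in which the tool goes at most 62.5 mm and 10.7 degrees, less where a joint would pass 70% of its speed; a pose out of reach is approached as far as the arm can. A call with a number of a shift or a turn outside -1 to 1 is refused whole. A call with a gripper value outside its range is refused whole. "jaw" is the opening, from -1 (shut) to 1 (fully open), set as the call begins (left out, the last holds). The fingers move at their own pace and stop on an object; "grip_force" is the grip in N (left out, the last holds). Time passes only in rows, so rows that repeat a pose let the fingers close. It gives the time, the measured TCP pose, the force and the opening at its end, in the units of the state.
- bot.get_obs(): the state, without advancing time (a new reading comes with each control period).
- imaging.capture(name): name is "scene" or "side" or "wrist"; returns a dict with "pixels" (384x512x3 uint8, red, green, blue), "mtx" (3x3 intrinsics, pixels), "dist" ([k1, k2, p1, p2, k3] as OpenCV has them; the pictures are not rectified), "position" and "orientation" of the camera in the world; the wrist camera has in their place "T_tool_cam" (4x4, takes a point from camera to tool coordinates, whose origin is the TCP and whose axes are the flange's). Camera axes: x right, y down, z forward; pixel columns grow to the right and rows downward; lengths in m; the calibration is good to about 2 mm. A picture is of the moment at which its call begins: read the wrist's pose just before it. There is no depth.
- job.finish_job(): hands the job in, once; it reports no verdict.
The state is a dict: "t": time; "qpos": joint angles; "joint_velocities": joint speeds; "tau": joint torques, N m; "ee_pos": TCP position; "orientation": TCP orientation; "wrist_force": force on the tool from outside, world axes, zero at the start; "wrist_torque": the same for the moment, N m; "grip_width": finger opening in m.
Only numpy, scipy, OpenCV 4.12 (cv2) and the standard library are available. Lean on these libraries where they do the work, as an engineer would, in place of code of your own. Each camera call takes 0.05 s, during which the arm holds its last target.

## Working session

There is one attempt and no reset: what is moved stays moved. The work goes in short steps, Python scripts to look and compute and a tool call to move; the robot and the scene stay as the last step left them, time stands still between calls to the robot, and variables do not carry over. Pictures are saved under pics/ and viewed, and the job is handed in when it is done.

Besides the shell and the picture viewer there is one more tool, called after ">>>" as name(argument=value, ...) on one line, values as JSON. move_arm: Moves the arm, as the interface text tells. Its arguments: {"type":"object","properties":{"deltas":{"type":"string"},"jaw":{"type":"number"},"grip_force":{"type":"number"}},"required":["deltas"]}

```bash
ls; mkdir -p pics
python3 - <<'E'
from cell import bot, imaging, job
import cv2
o=bot.get_obs(); print(o)
for n in ["scene","side","wrist"]:
    c=imaging.capture(n); cv2.imwrite(f"pics/{n}0.png",c["pixels"][:,:,::-1])
    print({k:(v if k!="pixels" else None) for k,v in c.items()})
E
```

```text
pics
{'t': 0.0, 'qpos': array([ 1.19059802e+00,  1.31167271e-01,  1.48926045e+00, -1.70432561e-06,
        1.52299402e+00, -8.53877909e-02]), 'joint_velocities': array([ 0.00011189, -0.0012151 ,  0.00022019,  0.0001237 ,  0.00162506,
       -0.00024562]), 'tau': array([-1.37097846e-03, -5.59851158e+01, -4.91765678e+01,  7.66840903e-02,
        3.52562999e-02, -8.09782296e-05]), 'ee_pos': array([0.17422398, 0.57391498, 0.40369383]), 'orientation': array([-2.10153325e-04,  1.46871925e-01,  9.89155095e-01, -8.90070280e-04]), 'wrist_force': array([-0.20206539, -0.33472856, -0.25813295]), 'wrist_torque': array([-0.04175651, -0.03533603, -0.01913194]), 'grip_width': 0.09314271531193158}
{'pixels': None, 'mtx': array([[372.33360407,   0.        , 257.84390998],
       [  0.        , 372.33360407, 192.66672593],
       [  0.        ,   0.        ,   1.        ]]), 'dist': array([0.02546098, 0.        , 0.        , 0.        , 0.        ]), 'position': array([0.94586564, 0.49108659, 0.98670538]), 'orientation': array([-0.1045797 ,  0.35267307,  0.88843653, -0.27452745])}
{'pixels': None, 'mtx
[... 292 characters left out ...]
6643]), 'orientation': array([-0.36490996,  0.92950487, -0.04753777,  0.02452727])}
{'pixels': None, 'mtx': array([[326.8299949 ,   0.        , 262.47444565],
       [  0.        , 326.8299949 , 198.01271368],
       [  0.        ,   0.        ,   1.        ]]), 'dist': array([-0.06909743,  0.        ,  0.        ,  0.        ,  0.        ]), 'T_tool_cam': array([[ 1.03046304e-03, -9.59105170e-01, -2.83048071e-01,
         7.89096515e-02],
       [ 9.99999464e-01,  9.60508147e-04,  3.85920871e-04,
        -3.45838561e-04],
       [-9.82687242e-05, -2.83048317e-01,  9.59105646e-01,
         1.95164071e-02],
       [ 0.00000000e+00,  0.00000000e+00,  0.00000000e+00,
         1.00000000e+00]])}
```

View pics/scene0.png

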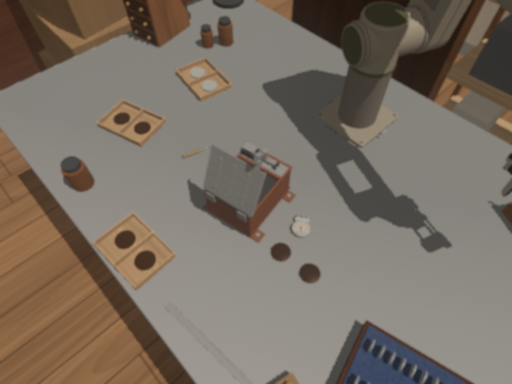

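View pics/side0.png

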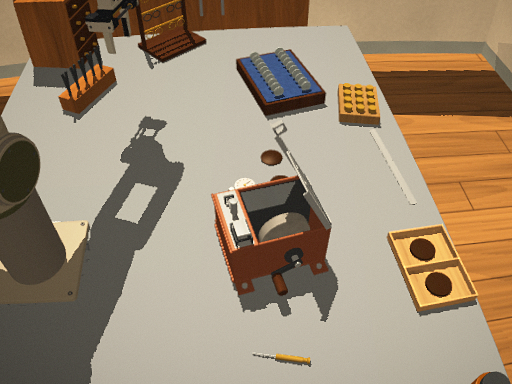

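View pics/wrist0.png

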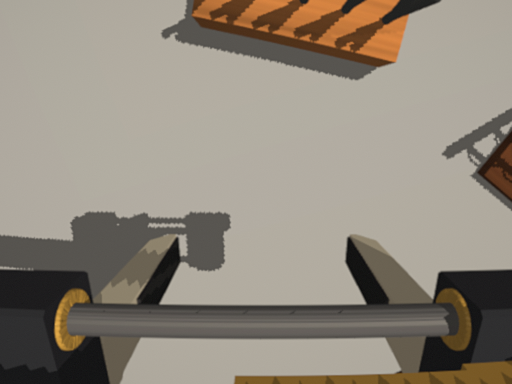

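Run:
```python
import cv2
a=cv2.imread("pics/side0.png")[110:310,200:350]; cv2.imwrite("pics/side0z.png",cv2.resize(a,None,fx=3,fy=3,interpolation=cv2.INTER_CUBIC)[:600])
a=cv2.imread("pics/scene0.png")[130:250,190:320]; cv2.imwrite("pics/scene0z.png",cv2.resize(a,None,fx=5,fy=5,interpolation=cv2.INTER_CUBIC))
```

```text
(no output)
```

View pics/side0z.png

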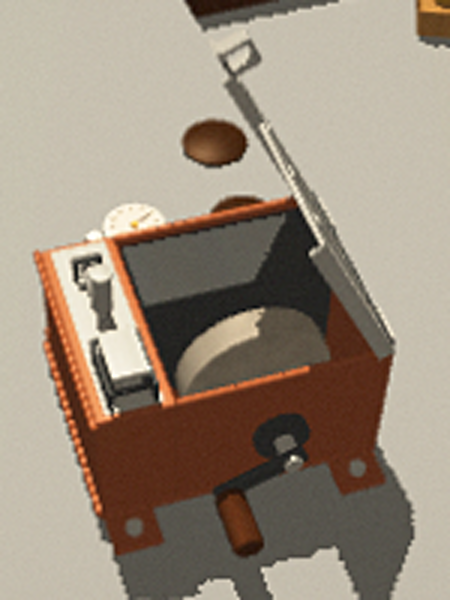

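View pics/scene0z.png

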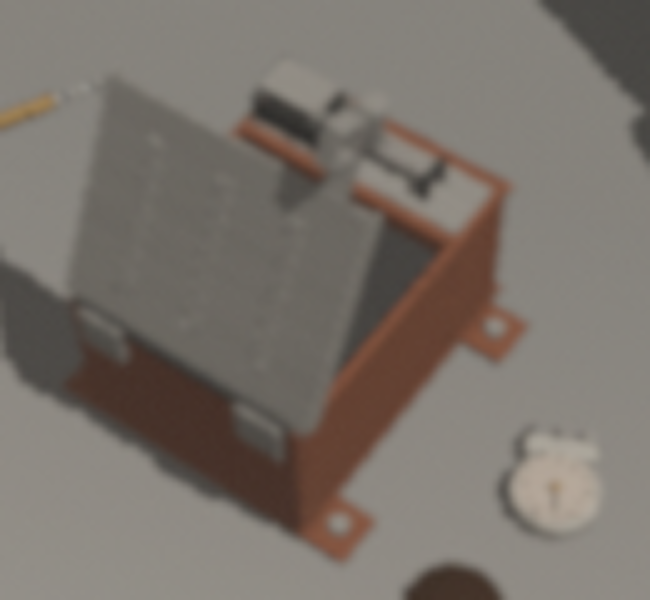

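```bash
cat > h.py <<'E'
import numpy as np, cv2
from scipy.spatial.transform import Rotation as R
from cell import bot, imaging
def cal(n):
    c=imaging.capture(n); 
    if n=="wrist":
        o=bot.get_obs(); q=o["orientation"]; Rt=R.from_quat(np.r_[q[1:],q[0]]).as_matrix(); T=c["T_tool_cam"]
        return c,Rt@T[:3,:3],o["ee_pos"]+Rt@T[:3,3]
    q=c["orientation"]; return c,R.from_quat(np.r_[q[1:],q[0]]).as_matrix(),c["position"]
def ray(cl,px):
    c,Rm,p=cl
    u=cv2.undistortPoints(np.array([[px]],float),c["mtx"],c["dist"])[0,0]
    d=Rm@np.r_[u,1]; return p,d/np.linalg.norm(d)
def onz(cl,px,z):
    p,d=ray(cl,px); return p+d*(z-p[2])/d[2]
def two(c1,a,c2,b):
    p,d=ray(c1,a);q,e=ray(c2,b)
    s=np.linalg.lstsq(np.c_[d,-e],q-p,rcond=None)[0]
    A=p+d*s[0];B=q+e*s[1]; return (A+B)/2,np.linalg.norm(A-B)
def proj(cl,P):
    c,Rm,p=cl
    return cv2.projectPoints(np.atleast_2d(np.array(P,float)),cv2.Rodrigues(Rm.T)[0],-Rm.T@p,c["mtx"],c["dist"])[0][:,0]
E
python3 - <<'E'
from h import *
np.set_printoptions(precision=4,suppress=True)
S=cal("side");C=cal("scene")
s=lambda x,y:(200+x/3-.33,110+y/3-.33)
k=lambda x,y:(190+x/5-.4,130+y/5-.4)
for n,p,z in [("F-",s(97,425),.125),("F+",s(37,252),.125),("R-",s(390,352),.125),("post",s(98,268),.175),("catch",s(127,350),.155),("holeF-",s(134,527),.004),("holeR-",s(358,467),.004)]: print(n,onz(S,p,z))
for n,p,z in [("F+",k(507,187),.125),("R+",k(298,432),.125),("R+0",k(300,527),0),("post",k(372,105),.175),("catch",k(300,85),.155),("holeF+",k(494,327),.004),("holeR+",k(338,523),.004)]: print(n,onz(C,p,z))
print("eye-ish lid corner+", k(380,215))
E
```

```text
F- [ 0.4491 -0.0967  0.125 ]
F+ [0.4154 0.059  0.125 ]
R- [ 0.65   -0.0562  0.125 ]
post [ 0.4574 -0.0058  0.175 ]
catch [ 0.472  -0.0608  0.155 ]
holeF- [ 0.4701 -0.1015  0.004 ]
holeR- [ 0.6384 -0.0673  0.004 ]
F+ [0.4179 0.0604 0.125 ]
R+ [0.6193 0.0991 0.125 ]
R+0 [0.6152 0.0914 0.    ]
post [ 0.4617 -0.0088  0.175 ]
catch [ 0.4698 -0.0615  0.155 ]
holeF+ [0.4309 0.0726 0.004 ]
holeR+ [0.5984 0.1066 0.004 ]
eye-ish lid corner+ (265.6, 172.6)
```

```bash
cat >> h.py <<'E'
np.set_printoptions(precision=4,suppress=True)
yaw=0.199; O=np.array([.534,.002,0]); ex=np.array([np.cos(yaw),np.sin(yaw),0]); ey=np.array([-ex[1],ex[0],0]); E3=np.c_[ex,ey,[0,0,1]]
def toE(P): return E3.T@(np.asarray(P)-O)
def toW(P): return O+E3@np.asarray(P)
def deltas(P,yawy=None):
    "edger-frame tip target -> tool-scaled deltas"
    o=bot.get_obs(); q=o["orientation"]; Rt=R.from_quat(np.r_[q[1:],q[0]]).as_matrix()
    tgt=toW(P)+[0,0,.186]; d=Rt.T@(tgt-o["ee_pos"])/.3
    h=np.degrees(np.arctan2(Rt[1,1],Rt[0,1])); return d, -(np.degrees(yaw)+90-h)/90
E
python3 - <<'E'
from h import *
S=cal("side");C=cal("scene")
s=lambda x,y:(200+x/3-.33,110+y/3-.33)
k=lambda x,y:(190+x/5-.4,130+y/5-.4)
for a,b in [(s(263,125),k(380,215)),(s(318,250),k(110,75))]:
    P,e=two(S,a,C,b); p=toE(P); print(P,e,p,np.arctan2(p[2]-.125,.1-p[0]),np.hypot(p[2]-.125,.1-p[0]))
for n,P in [("post",(.4595,-.0073,.175)),("catch",(.471,-.061,.155))]: print(n,toE(P))
# predicted projections
print("side post/catch",proj(S,[toW([-.0745,.005,.175]),toW([-.0745,-.048,.155])]),"zoomed coords:",3*(proj(S,[toW([-.0745,.005,.175]),toW([-.0745,-.048,.155])])-[199.67,109.67]))
o=bot.get_obs();print(o["ee_pos"],o["t"])
for P in ([.20,-.04,.36],[.06,-.04,.36]): print(toW(P),deltas(P))
E
```

```text
[0.5601 0.076  0.2295] 0.03578807593326611 [0.0402 0.0674 0.2295] 1.0510146643017486 0.1203599543574787
[ 0.5896 -0.0721  0.2493] 0.0037860629606228063 [ 0.0399 -0.0836  0.2493] 1.1201763128819449 0.1380784085798704
post [-0.0749  0.0056  0.175 ]
catch [-0.0742 -0.0493  0.155 ]
side post/catch [[233.716  199.6657]
 [241.1721 225.9849]] zoomed coords: [[102.138  269.9871]
 [124.5064 348.9448]]
[0.1743 0.5741 0.4045] 0.35
[0.738  0.0023 0.36  ] (array([-2.3515, -1.2779, -0.4712]), np.float64(-0.3143568051158689))
[ 0.6007 -0.0253  0.36  ] (array([-1.9406, -1.4991, -0.4711]), np.float64(-0.3143568051158689))
```

>>> move_arm(deltas="-0.2 -0.15 -0.15 -0.06; -0.4 -0.3 -0.3 -0.12; -0.6 -0.45 -0.45 -0.2; -0.8 -0.6 -0.47 -0.26; -1 -0.75 -0.47 -0.31; -1 -0.75 -0.47 -0.31; -1 -0.75 -0.47 -0.31", jaw=-1)

```text
t: 1.23
ee_pos: [0.3972, 0.2693, 0.5465]
orientation: [0.001, -0.095, 0.996, -0.0]
wrist_force: [-0.3, -0.0, 0.6]
grip_width: 0.0276
```

Run:
```python
from h import *
o=bot.get_obs();print(o["ee_pos"],o["t"],o["grip_width"],o["wrist_force"])
print(deltas([.10,-.04,.36]),deltas([.085,-.04,.27]))
```

```text
[0.3972 0.2693 0.5465] 1.225 0.02758097059164686 [-0.3267 -0.0316  0.5985]
(array([-0.6143, -1.0911,  0.0029]), np.float64(-0.005936695375207535)) (array([-0.5639, -1.0914,  0.3028]), np.float64(-0.005936695375207535))
```

>>> move_arm(deltas="-0.12 -0.18 0 0; -0.24 -0.36 0 0; -0.36 -0.54 0 0; -0.48 -0.72 0 0; -0.6 -0.9 0 0; -0.6 -1 0 0; -0.6 -1 0 0; -0.6 -1 0 0")

```text
t: 2.22
ee_pos: [0.6304, 0.0088, 0.5468]
orientation: [0.001, -0.095, 0.996, 0.0]
wrist_force: [-0.6, 0.8, -0.4]
grip_width: 0.0
```

Run:
```python
from h import *
o=bot.get_obs();print(o["ee_pos"],o["t"],o["grip_width"],o["wrist_force"])
for n in ["side","wrist"]:
    c=cal(n); cv2.imwrite(f"pics/{n}1.png",c[0]["pixels"][:,:,::-1])
th=1.12
for th in (1.12,1.0,.85,.7,.55,.4,.25,.1,0):
    r=.13; P=[.1-r*np.cos(th)+.004*np.sin(th)+.0075,-.04,.125+r*np.sin(th)+.004*np.cos(th)]
    print(th,np.array(P),deltas(P))
print(deltas([.085,-.04,.27]))
```

```text
[0.6304 0.0088 0.5468] 2.225 2.754381060716634e-05 [-0.6323  0.7766 -0.3511]
1.12 [ 0.0545 -0.04    0.2438] (array([ 0.1377, -0.0963,  0.3915]), np.float64(-0.005093123435977039))
1.0 [ 0.0406 -0.04    0.2366] (array([ 0.1839, -0.0967,  0.4154]), np.float64(-0.005093123435977039))
0.85 [ 0.0247 -0.04    0.2253] (array([ 0.237 , -0.0971,  0.4528]), np.float64(-0.005093123435977039))
0.7 [ 0.0106 -0.04    0.2118] (array([ 0.284 , -0.0975,  0.4977]), np.float64(-0.005093123435977039))
0.55 [-0.0012 -0.04    0.1964] (array([ 0.3237, -0.0978,  0.5491]), np.float64(-0.005093123435977039))
0.4 [-0.0107 -0.04    0.1793] (array([ 0.3553, -0.098 ,  0.6059]), np.float64(-0.005093123435977039))
0.25 [-0.0175 -0.04    0.161 ] (array([ 0.378 , -0.0982,  0.6668]), np.float64(-0.005093123435977039))
0.1 [-0.0215 -0.04    0.142 ] (array([ 0.3914, -0.0983,  0.7303]), np.float64(-0.005093123435977039))
0 [-0.0225 -0.04    0.129 ] (array([ 0.395 , -0.0983,  0.7735]), np.float64(-0.005093123435977039))
(array([ 0.0358, -0.0955,  0.3042]), np.float64(-0.005093123435977039))
```

View pics/side1.png

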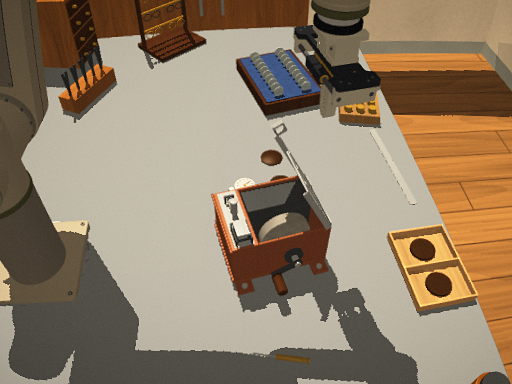

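View pics/wrist1.png

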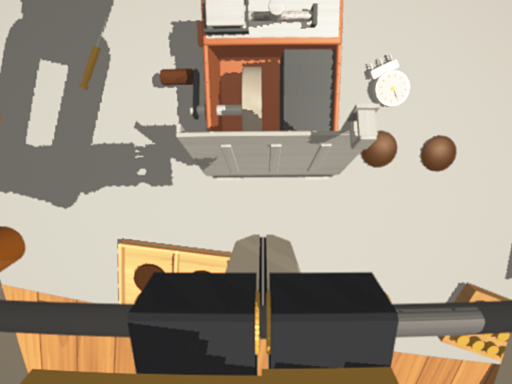

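>>> move_arm(deltas="0.03 -0.1 0.1 0; 0.035 -0.1 0.2 0; 0.035 -0.1 0.3 0; 0.06 -0.1 0.34 0; 0.1 -0.1 0.37 0; 0.14 -0.1 0.39 0; 0.165 -0.1 0.405 0; 0.185 -0.1 0.42 0; 0.21 -0.1 0.437 0; 0.237 -0.1 0.456 0; 0.237 -0.1 0.456 0")

```text
t: 3.7
ee_pos: [0.5656, -0.0334, 0.4095]
orientation: [0.0, -0.095, 0.995, 0.0]
wrist_force: [0.0, 0.6, 1.3]
grip_width: 0.0003
```

Run:
```python
from h import *
o=bot.get_obs();print(toE(o["ee_pos"]-[0,0,.186]),o["t"],o["grip_width"],o["wrist_force"])
for n in ["side"]:
    c=cal(n); cv2.imwrite(f"pics/{n}2.png",cv2.resize(c[0]["pixels"][60:310,180:400,::-1],None,fx=2.4,fy=2.4))
for th in (.85,.7,.55,.4,.25,.1,0,-.05):
    r=.13; P=[.1-r*np.cos(th)+.004*np.sin(th)+.0075,-.04,.125+r*np.sin(th)+.004*np.cos(th)]
    print(th,np.array(P),deltas(P))
```

```text
[ 0.024  -0.0409  0.2235] 3.7 0.00033802424955132755 [0.0128 0.6085 1.2835]
0.85 [ 0.0247 -0.04    0.2253] (array([-0.0015,  0.0034, -0.005 ]), np.float64(-0.005314089663805848))
0.7 [ 0.0106 -0.04    0.2118] (array([0.0454, 0.003 , 0.04  ]), np.float64(-0.005314089663805848))
0.55 [-0.0012 -0.04    0.1964] (array([0.085 , 0.0027, 0.0914]), np.float64(-0.005314089663805848))
0.4 [-0.0107 -0.04    0.1793] (array([0.1165, 0.0024, 0.1483]), np.float64(-0.005314089663805848))
0.25 [-0.0175 -0.04    0.161 ] (array([0.1392, 0.0023, 0.2092]), np.float64(-0.005314089663805848))
0.1 [-0.0215 -0.04    0.142 ] (array([0.1525, 0.0022, 0.2727]), np.float64(-0.005314089663805848))
0 [-0.0225 -0.04    0.129 ] (array([0.156 , 0.0021, 0.3159]), np.float64(-0.005314089663805848))
-0.05 [-0.0225 -0.04    0.1225] (array([0.1562, 0.0021, 0.3376]), np.float64(-0.005314089663805848))
```

View pics/side2.png

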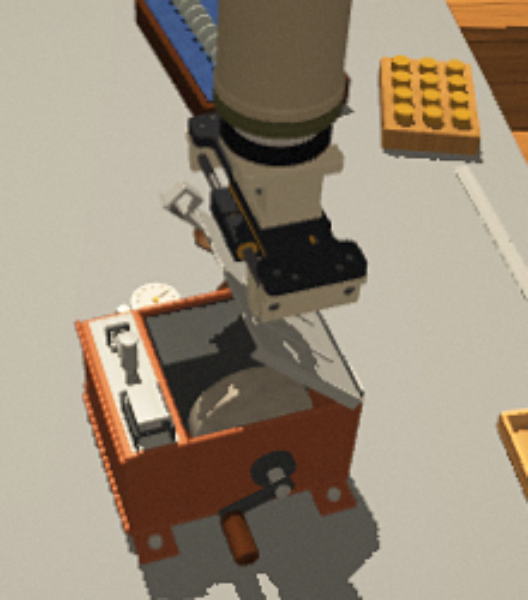

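>>> move_arm(deltas="0.023 0.003 0.018 0; 0.045 0.003 0.04 0; 0.066 0.003 0.065 0; 0.085 0.003 0.092 0; 0.102 0.003 0.12 0; 0.117 0.003 0.149 0; 0.129 0.003 0.178 0; 0.14 0.003 0.21 0; 0.147 0.003 0.242 0; 0.152 0.003 0.274 0; 0.155 0.003 0.295 0; 0.156 0.003 0.312 0; 0.156 0.003 0.32 0; 0.156 0.003 0.325 0; 0.156 0.003 0.325 0")

```text
t: 5.62
ee_pos: [0.5201, -0.0414, 0.3161]
orientation: [0.001, -0.095, 0.995, -0.0]
wrist_force: [-15.3, 2.2, 29.7]
grip_width: 0.0007
```

Run:
```python
from h import *
o=bot.get_obs();print(toE(o["ee_pos"]-[0,0,.186]),o["t"],o["grip_width"],o["wrist_force"])
for n in ["side"]:
    c=cal(n); cv2.imwrite(f"pics/{n}3.png",cv2.resize(c[0]["pixels"][60:310,180:400,::-1],None,fx=2.4,fy=2.4))
c=cal("wrist"); cv2.imwrite(f"pics/wrist3.png",c[0]["pixels"][:,:,::-1])
```

```text
[-0.0222 -0.0398  0.1301] 5.625 0.0006811640818321412 [-15.3333   2.1942  29.6788]
```

View pics/side3.png

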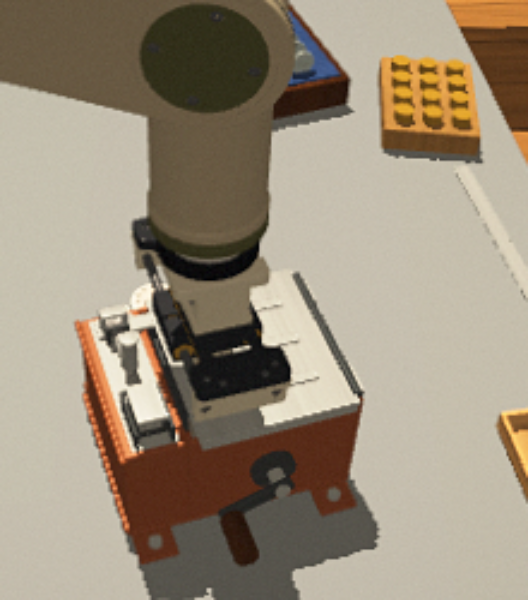

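View pics/wrist3.png

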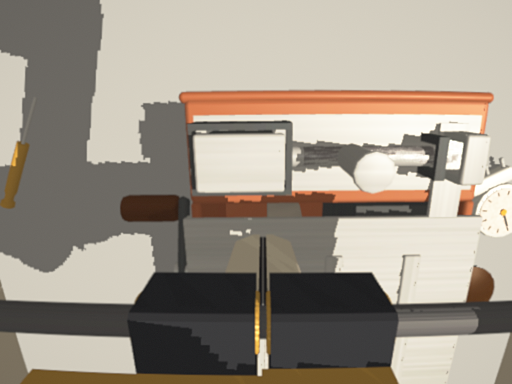

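Run:
```python
from h import *
W=cal("wrist")
for n,p,z in [("catch",(240,163),.155),("post",(374,173),.175),("F-",(182,96),.125),("F+",(492,98),.125),("c1",(195,134),.155),("c2",(284,134),.155),("c3",(195,192),.155),("c4",(286,192),.155)]:
    P=onz(W,p,z); print(n,P,toE(P))
# lift
o=bot.get_obs(); print(o["t"])
```

```text
catch [ 0.47   -0.0615  0.155 ] [-0.0752 -0.0496  0.155 ]
post [ 0.4601 -0.01    0.175 ] [-0.0748  0.0029  0.175 ]
F- [ 0.4475 -0.0974  0.125 ] [-0.1044 -0.0803  0.125 ]
F+ [0.4162 0.0602 0.125 ] [-0.104   0.0803  0.125 ]
c1 [ 0.4613 -0.0827  0.155 ] [-0.088  -0.0686  0.155 ]
c2 [ 0.4541 -0.0452  0.155 ] [-0.0877 -0.0305  0.155 ]
c3 [ 0.4869 -0.0792  0.155 ] [-0.0622 -0.0702  0.155 ]
c4 [ 0.4791 -0.039   0.155 ] [-0.0619 -0.0293  0.155 ]
5.775
```

>>> move_arm(deltas="0 0 -0.05 0; 0 0 -0.15 0; 0.02 0 -0.25 0; 0.06 0 -0.3 0; 0.08 0 -0.3 0; 0.08 0 -0.3 0; 0.08 0 -0.3 0", jaw=-0.3, grip_force=40)

```text
t: 6.65
ee_pos: [0.4962, -0.0458, 0.4048]
orientation: [0.0, -0.095, 0.995, -0.0]
wrist_force: [0.5, -0.1, -1.0]
grip_width: 0.0327
```

Run:
```python
from h import *
o=bot.get_obs();print(toE(o["ee_pos"]-[0,0,.186]),o["t"],o["grip_width"],o["wrist_force"])
c=cal("wrist"); cv2.imwrite(f"pics/wrist4.png",c[0]["pixels"][:,:,::-1])
```

```text
[-0.0465 -0.0394  0.2188] 6.65 0.03265169275136816 [ 0.4629 -0.1477 -1.0077]
```

View pics/wrist4.png

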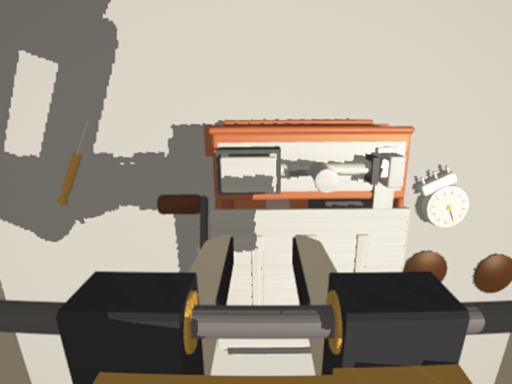

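Run:
```python
from h import *
for z in (.20,.160): print(deltas([-.075,-.0428,z]))
```

```text
(array([ 0.0952, -0.0121,  0.063 ]), np.float64(-0.005175483478943635))
(array([ 0.0953, -0.012 ,  0.1964]), np.float64(-0.005175483478943635))
```

>>> move_arm(deltas="0.04 -0.006 0.02 -0.005; 0.08 -0.012 0.03 -0.005; 0.095 -0.012 0.04 -0.005; 0.095 -0.012 0.08 -0.005; 0.095 -0.012 0.12 -0.005; 0.095 -0.012 0.16 -0.005; 0.095 -0.012 0.19 -0.005; 0.095 -0.012 0.196 -0.005; 0.095 -0.012 0.196 -0.005")

```text
t: 7.82
ee_pos: [0.4691, -0.0548, 0.3462]
orientation: [0.0, -0.099, 0.995, -0.0]
wrist_force: [0.6, 0.3, 0.8]
grip_width: 0.0325
```

Run:
```python
from h import *
o=bot.get_obs();print(toE(o["ee_pos"]-[0,0,.186]),o["t"],o["grip_width"],o["wrist_force"])
c=cal("wrist"); cv2.imwrite(f"pics/wrist5.png",c[0]["pixels"][:,:,::-1])
c=cal("side"); cv2.imwrite(f"pics/side5.png",cv2.resize(c[0]["pixels"][150:270,190:310,::-1],None,fx=5,fy=5))
print(deltas([-.075,-.0428,.1465]))
```

```text
[-0.0748 -0.0428  0.1602] 7.825 0.03246997014472154 [0.6405 0.3407 0.8215]
(array([0.0011, 0.0003, 0.0471]), np.float64(-0.000153598824583254))
```

View pics/wrist5.png

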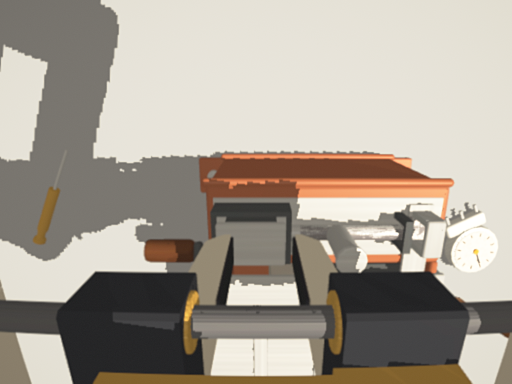

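View pics/side5.png

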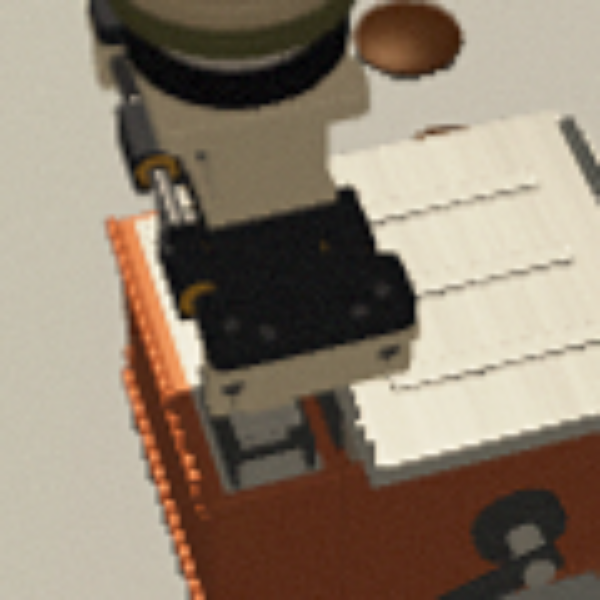

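>>> move_arm(deltas="0 0 0.015 0; 0 0 0.03 0; 0 0 0.04 0; 0 0 0.047 0; 0 0 0.047 0; 0 0 0.047 0")

```text
t: 8.68
ee_pos: [0.4695, -0.0549, 0.333]
orientation: [0.001, -0.099, 0.995, -0.0]
wrist_force: [2.3, 0.2, 3.8]
grip_width: 0.0325
```

Run:
```python
from h import *
o=bot.get_obs();print(toE(o["ee_pos"]-[0,0,.186]),o["t"],o["grip_width"],o["wrist_force"])
c=cal("wrist"); cv2.imwrite(f"pics/wrist6.png",cv2.resize(c[0]["pixels"][140:300,140:460,::-1],None,fx=2.4,fy=2.4))
```

```text
[-0.0744 -0.043   0.147 ] 8.675 0.0324591577636132 [2.3026 0.1687 3.7673]
```

View pics/wrist6.png

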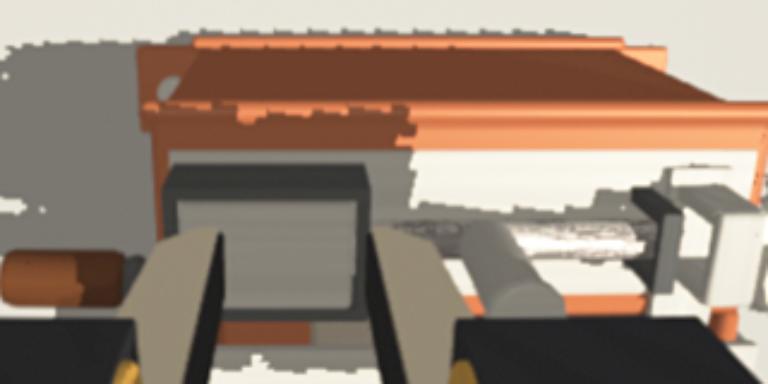

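>>> move_arm(deltas="0 0 0.003 0; 0 0 0.004 0; 0 0 0.004 0; 0 0 0.004 0")

```text
t: 9.22
ee_pos: [0.4696, -0.0549, 0.3322]
orientation: [0.001, -0.099, 0.995, -0.001]
wrist_force: [-0.1, -1.2, 8.5]
grip_width: 0.0326
```

>>> move_arm(deltas="0 0.008 0.003 0; 0 0.016 0.003 0; 0 0.024 0.003 0; 0 0.032 0.003 0; 0 0.04 0.003 0; 0 0.048 0.003 0; 0 0.056 0.003 0; 0 0.064 0.003 0; 0 0.072 0.003 0; 0 0.08 0.003 0; 0 0.088 0.003 0; 0 0.095 0.003 0; 0 0.1 0.003 0; 0 0.105 0.003 0; 0 0.105 0.003 0")

```text
t: 11.1
ee_pos: [0.4636, -0.0248, 0.3321]
orientation: [0.002, -0.099, 0.995, -0.002]
wrist_force: [1.1, -6.3, 8.3]
grip_width: 0.0328
```

Run:
```python
from h import *
o=bot.get_obs();print(toE(o["ee_pos"]-[0,0,.186]),o["t"],o["grip_width"],o["wrist_force"])
c=cal("wrist"); cv2.imwrite(f"pics/wrist7.png",cv2.resize(c[0]["pixels"][140:300,140:460,::-1],None,fx=2.4,fy=2.4))
```

```text
[-0.0743 -0.0124  0.1461] 11.1 0.032770183906576725 [ 1.0619 -6.2823  8.2715]
```

View pics/wrist7.png

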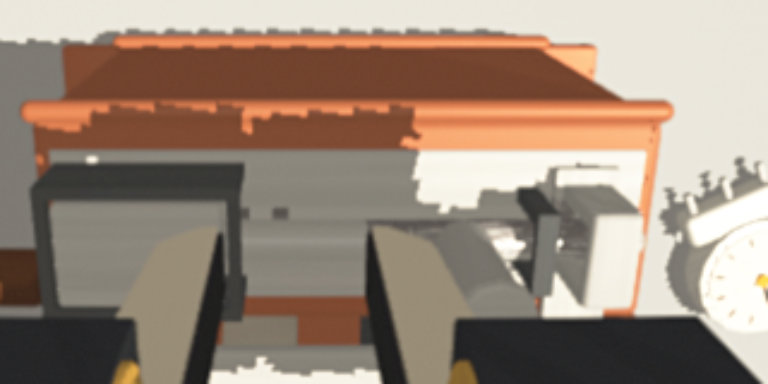

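>>> move_arm(deltas="0 0.005 0.003 0; 0 0.009 0.003 0; 0 0.013 0.003 0; 0 0.017 0.003 0; 0 0.02 0.003 0; 0 0.02 0.003 0")

```text
t: 11.9
ee_pos: [0.4624, -0.0191, 0.3314]
orientation: [0.002, -0.099, 0.995, -0.002]
wrist_force: [1.0, -0.6, 5.8]
grip_width: 0.0325
```

Run:
```python
from h import *
o=bot.get_obs();print(toE(o["ee_pos"]-[0,0,.186]),o["t"],o["grip_width"],o["wrist_force"])
W=c=cal("wrist"); cv2.imwrite(f"pics/wrist8.png",cv2.resize(c[0]["pixels"][140:300,140:460,::-1],None,fx=2.4,fy=2.4))
o=bot.get_obs();print(o["wrist_force"])
for y in (.0275,.0305,.0335,.0355): print(y,(proj(W,toW([-.0748,y,.175]))-[140,140])*2.4)
```

```text
[-0.0743 -0.0065  0.1454] 11.9 0.03253143316260824 [ 0.9926 -0.6226  5.7796]
[-0.216  -1.3315  6.7089]
0.0275 [[470.8476 323.0223]]
0.0305 [[485.9781 322.9384]]
0.0335 [[501.08   322.8446]]
0.0355 [[511.1309 322.7766]]
```

View pics/wrist8.png

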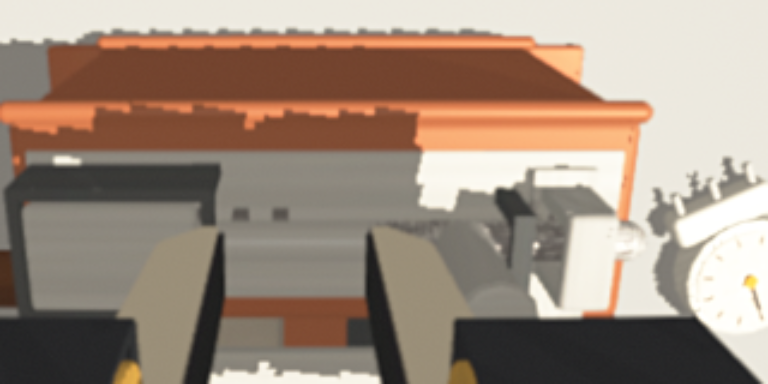

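>>> move_arm(deltas="0 0.004 0.002 0; 0 0.008 0.002 0; 0 0.012 0.002 0; 0 0.014 0.002 0; 0 0.014 0.002 0")

```text
t: 12.58
ee_pos: [0.462, -0.017, 0.3316]
orientation: [0.002, -0.098, 0.995, -0.005]
wrist_force: [2.0, -14.0, 7.3]
grip_width: 0.0321
```

Run:
```python
from h import *
o=bot.get_obs();print(toE(o["ee_pos"]-[0,0,.186]),o["t"],o["grip_width"],o["wrist_force"])
W=c=cal("wrist"); cv2.imwrite(f"pics/wrist9.png",cv2.resize(c[0]["pixels"][140:300,140:460,::-1],None,fx=2.4,fy=2.4))
o=bot.get_obs();print(o["wrist_force"])
for y in (.0305,.0335,.0355): print(y,(proj(W,toW([-.0748,y,.175]))-[140,140])*2.4)
```

```text
[-0.0744 -0.0044  0.1456] 12.575 0.032122859140367596 [  1.9986 -13.9916   7.3359]
[  1.5718 -14.537    6.3333]
0.0305 [[479.9889 322.6126]]
0.0335 [[495.1303 322.5503]]
0.0355 [[505.2099 322.5033]]
```

View pics/wrist9.png

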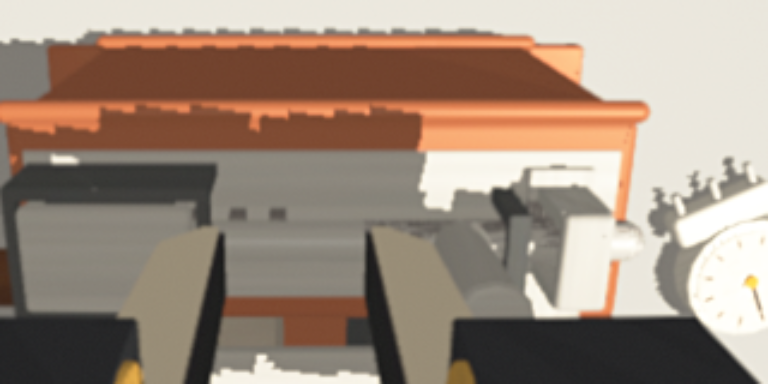

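>>> move_arm(deltas="0 0.003 -0.01 0; 0 0.002 -0.02 0; 0 0 -0.04 0; 0 0 -0.06 0; 0 0 -0.1 0; 0 0 -0.2 0; 0 0 -0.35 0; 0 0 -0.45 0; 0 0 -0.45 0; 0 0 -0.45 0")

```text
t: 13.88
ee_pos: [0.461, -0.0156, 0.466]
orientation: [0.002, -0.098, 0.995, -0.004]
wrist_force: [-0.6, -0.9, -0.3]
grip_width: 0.0327
```

Run:
```python
from h import *
o=bot.get_obs();print(toE(o["ee_pos"]-[0,0,.186]),o["t"],o["grip_width"],o["wrist_force"])
W=c=cal("wrist"); cv2.imwrite(f"pics/wrist10.png",cv2.resize(c[0]["pixels"][60:340,110:430,::-1],None,fx=2,fy=2))
for y in (.0305,.0335): print(y,(proj(W,toW([-.0748,y,.175]))-[110,60])*2)
for z in (.149,.155): print(z,(proj(W,[toW([-.0748+a,-.0495+b,z]) for a in(-.013,.013) for b in (-.02,.02)])-[110,60])*2)
c=cal("side"); cv2.imwrite(f"pics/side10.png",cv2.resize(c[0]["pixels"][130:280,190:340,::-1],None,fx=4,fy=4))
c=cal("scene"); cv2.imwrite(f"pics/scene10.png",c[0]["pixels"][:,:,::-1])
```

```text
[-0.075  -0.0028  0.28  ] 13.875 0.03268730673536885 [-0.572  -0.9437 -0.2786]
0.0305 [[388.5938 273.5958]]
0.0335 [[395.5361 273.6083]]
0.149 [[168.4196 230.7952]
 [253.9848 230.7753]
 [171.6525 284.0354]
 [255.2273 284.2121]]
0.155 [[165.6804 233.6638]
 [252.8819 233.6522]
 [169.0466 287.8334]
 [254.1773 288.0281]]
```

View pics/wrist10.png

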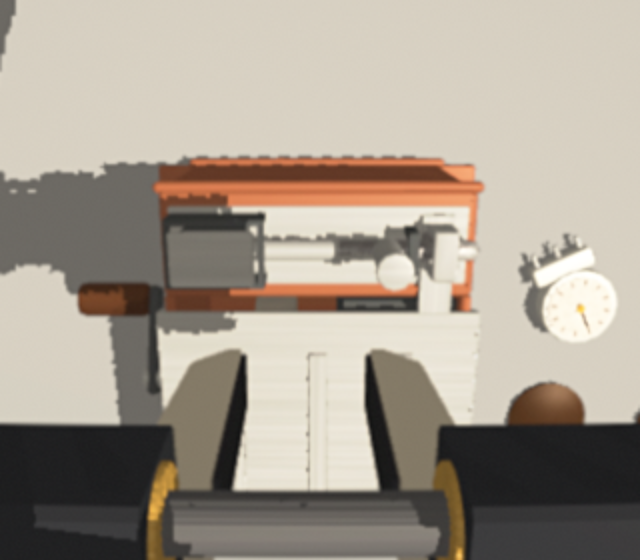

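View pics/side10.png

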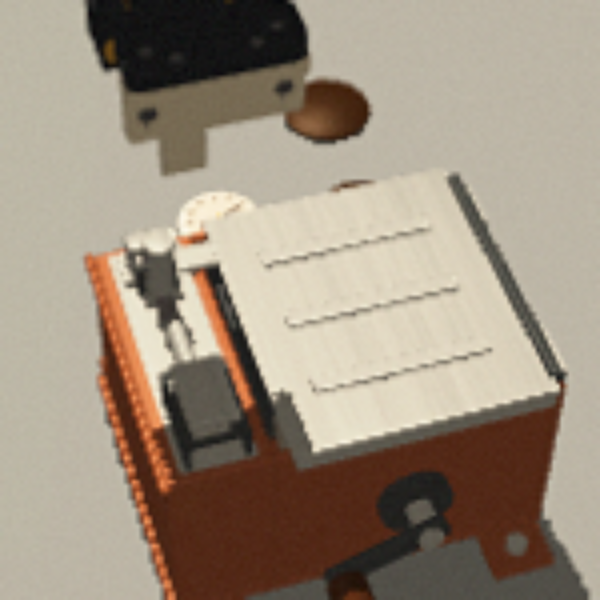

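View pics/scene10.png

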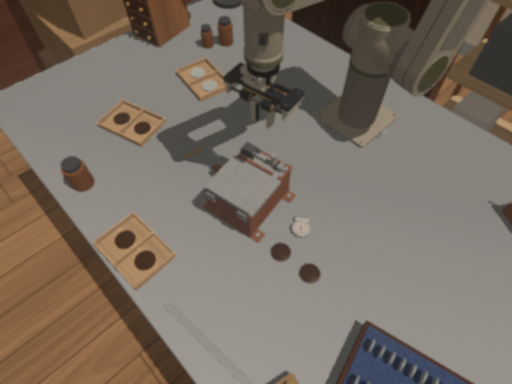

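Run:
```python
from cell import job,bot
print(job.finish_job()); print(bot.get_obs()["t"])
```

```text
the job is handed in; nothing more can be done
None
the job is handed in; nothing more can be done
```

The edging stone is made safe: the lid is shut, the bolt is home through the eye, and the catch is up and locking it. The job was handed in at about 14 s of the 54 s allowed.

- **Lid:** I pushed it down along its arc with the closed fingertips, ending with about 30 N pressed on the shut lid. The last pictures show it flat on the housing.
- **Catch and bolt:** One fingertip held the catch at its bottom stop, at 6–8 N, while the other finger pushed the post until it hit its stop at 14 N. I then lifted straight up so the catch could spring up.
- **Last checks:**
  - The post cap is within a pixel or two of the home position in the wrist picture.
  - The bolt end shows beyond the eye.
  - The catch plate outline fits the "up" height better than a pressed one, though the two differ by only a few pixels.
  - The hand is about 105 mm above the catch plate and touching nothing.
- **Other items:** Nothing was picked up. The gauge and the lenses look unmoved in the last pictures. The screwdriver was never approached, but it lay in the arm's shadow in the last scene picture and was hard to see.

One reading partway along disagreed: the sideways force fell to about 1 N when the post already looked home. I pushed a little further, and 2 mm on it reached the stop. No check failed.

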